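# Lift the blue rinsing tumbler off its nested stack

## Task

Set out a tumbler for rinsing: pull the blue tumbler straight up off its stack until it is clear of the white one it is nested in (it sits snugly), then set it down gently, upright, in the middle of the round cork coaster. The white tumbler underneath stays standing where it is, and so does the other stack with the terracotta tumbler.

Things in the scene. Friction and masses are not known exactly. Their poses are not given: they have to be found in the camera images.
- cup_blue_body (a point): Blue tumbler on top of one of two nested pairs: foot 48 mm across, 40 high, then body 60 across, 55 high, wall 4, open top, 0.15 kg. Its foot starts sunk 40 mm in the white tumbler, held by soft ribs (about 2 N to pull out); the body stands free. Point: on the axis, mid-body, the place to grip: 67.5 mm above the underside, 27.5 below its rim, 27.5 above the white rim when nested. z up its axis
- base_blue_rim (a point): The white tumbler under the blue one: same shape and size (60 mm across, 95 mm high), loose, about 0.45 kg, standing on the shelf. This point is the centre of its mouth, level with its rim, 95 mm above its underside. z is up along its axis
- cup_clay_body (a point): The terracotta tumbler on the other nested pair, same shape and nested the same way in another loose white tumbler; not to be disturbed. This point is on its axis in the middle of its 60 mm body, 67.5 mm above its underside. z is up along its axis
- coaster_top (a point): Round cork coaster, 110 mm across, 8 mm thick, fixed flat on the shelf. This point is the centre of its upper face. z is up
Things that resemble listed ones, but are neither listed nor needed, are in the scene too. What is shaped like the part that bears cup_blue_body but green is not meant. What is shaped like the part that bears base_blue_rim but pink is not meant.

How it is judged:
By the outcome, as a careful person would: the job done as asked, in the order asked, and still so for the second after the job is handed in, with the robot touching nothing.
It also fails if it takes over 35 s, if anything falls off the work surface, if the arm or the gripper's body presses on something with over 40 N, if the wrist force passes 120 N, or if a joint passes its speed limit or range.

## Robot

A 6-joint arm with a two-finger parallel gripper is mounted at the origin on the work surface. World frame = base frame: x ahead of the robot, y to its left, z up, the work surface at z = 0. Lengths are in m, angles in degrees, forces in N, time in s.
With the tool pointing down it reaches from about 0.275 to 0.75 m from the base axis. Payload 10.2 kg.
Tool frame: the origin (TCP) lies midway between the tips of the shut fingers; the grasp point (between the pads) lies 19 mm behind it; x points along the fingers, y is the direction in which the jaws open and shut, and the axes are right-handed (so a half turn about x gives the same grasp; the last joint's range is limited). The gripper opens to 88 mm and grips with 3 to 60 N. Pads are 18 mm wide; open, the fingers measure 123 mm over their backs; the gripper's body (75 mm by 187 mm) begins 45 mm behind the grasp point.
Start: joints at [-77.773, 17.928, 85.812, -0, 76.261, -12.8], TCP at [0.222, -0.476, 0.217] pointing down, gripper open.
Joint ranges: [-168.41, 168.41], [-55.51, 124.54], [10.69, 146.95], [-70.63, 250.63], [1, 178], [-165.06, 165.06]. Speed limits (degrees/s): [136.94, 136.94, 172.46, 180, 180, 180].

## Interface

Orientations are given as a 3x3 rotation matrix whose columns are the frame's x, y, z axes.
In Python, from bench import robot, imaging gives the robot as it stands. The module is installed in compiled form; this text tells all that it offers.
- The arm moves only by the tool servo_tool, never from a script. Its argument "commands" is a list of rows, each a list of 2 entries, a list of its own where there are three numbers: the shift along the tool's x, y, z in mm, then the turn about the tool's x in degrees. In form: [[[dx, dy, dz], twist], ...]. A call has 1 to 12 rows; each row is the pose to reach, as a shift and turn from the pose commanded when the call began, along the tool's axes at that moment; what a row does not reach only later rows make up. A row lasts 1/10 s, in which the tool goes at most 50 mm and 8.59 degrees, less where a joint would pass 70% of its speed; a pose out of reach is approached as far as the arm can. A call with a gripper value outside its range is refused whole. "jaw" is the opening in per cent of the stroke, from 0 (shut) to 100 (fully open), set as the call begins (left out, the last holds). The fingers move at their own pace and stop on an object; "grip_force" is the grip in N (left out, the last holds). Time passes only in rows, so rows that repeat a pose let the fingers close. It gives the time, the measured TCP pose, the force and the opening at its end, in the units of the state.
- robot.read_state(): the state, without advancing time (a new reading comes with each control period).
- imaging.snapshot(name): name is "side" or "top" or "wrist"; returns the picture (420x560x3 uint8, red, green, blue); there is no depth.
- imaging.camera_params(name): a dict with "intrinsics" (3x3 intrinsics, pixels), "R" (3x3) and "t" (3): a world point X has camera coordinates R X + t. Camera axes: x right, y down, z forward; pixel columns grow to the right and rows downward; lengths in m; the calibration is good to about 2 mm. The wrist camera is an equidistant fisheye: a pixel r from the principal point sees the ray r / f radians off the axis. A picture is of the moment at which its call begins: read the wrist's pose just before it. camera_params takes no time and is no camera call; for the wrist camera it gives the pose at the moment of the call.
- robot.job_done(): hands the job in, once; it reports no verdict.
The state is a dict: "time_s": time; "joint_positions": joint angles; "joint_velocities": joint speeds; "joint_torque": joint torques, N m; "tool_pos": TCP position; "orientation": TCP orientation; "force": force on the tool from outside, world axes, zero at the start; "torque": the same for the moment, N m; "gripper_width": finger opening in m.
Only numpy, scipy, OpenCV 4.12 (cv2) and the standard library are available. Lean on these libraries where they do the work, as an engineer would, in place of code of your own. Each camera call takes 0.05 s, during which the arm holds its last target.

## Working session

There is one attempt and no reset: what is moved stays moved. The work goes in short steps, Python scripts to look and compute and a tool call to move; the robot and the scene stay as the last step left them, time stands still between calls to the robot, and variables do not carry over. Pictures are saved under pics/ and viewed, and the job is handed in when it is done.

Besides the shell and the picture viewer there is one more tool, called after "Request:" by a JSON object that holds its "name" and its "arguments". servo_tool: Moves the arm, as the interface text tells. Its arguments: {"type":"object","properties":{"commands":{"type":"array"},"jaw":{"type":"number"},"grip_force":{"type":"number"}},"required":["commands"]}

```bash
mkdir -p pics; python3 - <<'E'
from bench import robot, imaging
import cv2,json
s=robot.read_state();print(s)
for n in("side","top","wrist"):
    p=imaging.camera_params(n);print(n,p)
    cv2.imwrite(f"pics/{n}0.png",imaging.snapshot(n)[:,:,::-1])
E
```

```text
{'time_s': 0.0, 'joint_positions': array([-7.77739186e+01,  1.79585996e+01,  8.58515159e+01,  2.07113523e-03,
        7.62607227e+01, -1.28001286e+01]), 'joint_velocities': array([ 0.0345908 , -0.04445371, -0.03812806, -0.03695275, -0.01470631,
       -0.09936405]), 'joint_torque': array([ 6.36288059e-04, -4.02213693e+01, -2.52268338e+01,  6.94856420e-02,
        3.52210959e-02, -1.11919492e-04]), 'tool_pos': array([ 0.22203241, -0.47545593,  0.21638501]), 'orientation': array([[-2.27506398e-04,  4.23024874e-01, -9.06118041e-01],
       [ 1.21575592e-03, -9.06117278e-01, -4.23024823e-01],
       [-9.99999235e-01, -1.19785923e-03, -3.08147518e-04]]), 'force': array([0.06650546, 0.83467195, 0.17799439]), 'torque': array([-0.03183122,  0.04182879, -0.00646072]), 'gripper_width': 0.08821795844222953}
side {'intrinsics': array([[441.70337917,   0.        , 281.01461187],
       [  0.        , 441.70337917, 211.72147773],
       [  0.        ,   0.        ,   1.        ]]), 'R': array([[-0.98680164, -0.16136948, -0.01350618],
       [-0.11503908,  0.75728965, -0.64286733],
       [ 0.11396726, -0.63282879, -0.76585846]]), 't': array([0.53220406, 0.16995766, 0.8417872 ])}
top {'intrinsics': array([[414.11935402,   0.        , 281.84786792],
       [  0.        , 414.11935402, 209.7631303 ],
       [  0.        ,   0.        ,   1.        ]]), 'R': array([[ 0.00837882, -0.99993724, -0.00743752],
       [-0.98716194, -0.00708493, -0.15956535],
       [ 0.15950264,  0.00867901, -0.98715935]]), 't': array([-0.04958587,  0.54061361,  0.82011679])}
wrist {'intrinsics': array([[325.1922621 ,   0.        , 279.59475358],
       [  0.        , 325.1922621 , 210.74408205],
       [  0.        ,   0.        ,   1.        ]]), 'R': array([[ 0.42358227, -0.90585706, -0.00102407],
       [-0.85837298, -0.40173923,  0.31906335],
       [-0.2894372 , -0.13427055, -0.94773284]]), 't': array([-0.5257225 , -0.04507944,  0.39080477])}
```

View pics/side0.png

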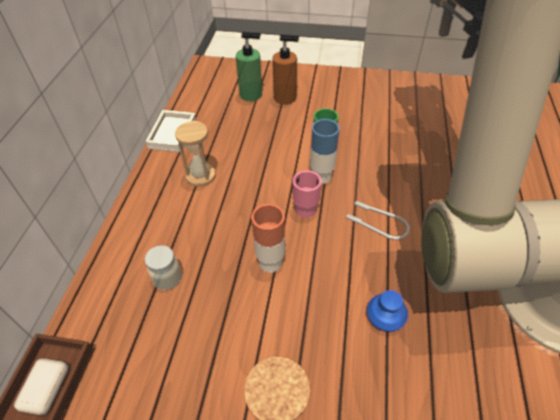

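View pics/top0.png

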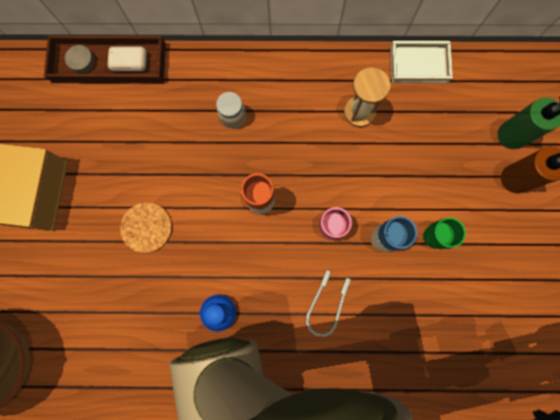

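View pics/wrist0.png

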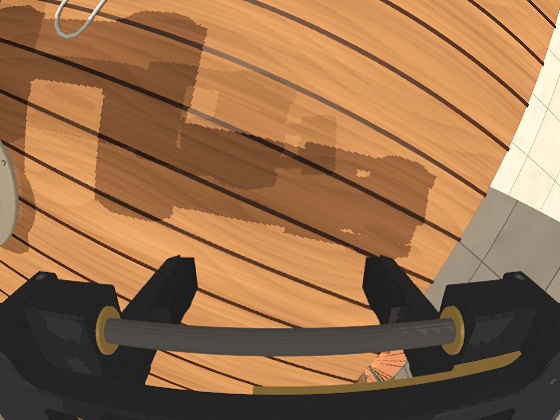

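The candidates in the top view are blue (397,233), sitting on white; a green decoy at (446,234), a pink decoy at (336,223), and terracotta at (258,190). The coaster is at (146,227). Blue on white fits the description, so I'll enlarge it and fit the positions.

```bash
cat > h.py <<'E'
import numpy as np,cv2
from bench import robot, imaging
def ray(n,uv,z):
    p=imaging.camera_params(n);K,R,t=p["intrinsics"],p["R"],p["t"]
    d=R.T@np.linalg.inv(K)@np.array([uv[0],uv[1],1.]);c=-R.T@t
    return c+d*(z-c[2])/d[2]
def proj(n,X):
    p=imaging.camera_params(n);X=np.atleast_2d(X)@p["R"].T+p["t"];q=X@p["intrinsics"].T
    return q[:,:2]/q[:,2:]
def ring(c,r,z):
    a=np.linspace(0,2*np.pi,60);return np.c_[c[0]+r*np.cos(a),c[1]+r*np.sin(a),0*a+z]
E
python3 - <<'E'
import cv2,numpy as np
t=cv2.imread("pics/top0.png");s=cv2.imread("pics/side0.png")
a=cv2.resize(t[185:270,310:480],None,fx=4.5,fy=4.5,interpolation=cv2.INTER_CUBIC)
b=cv2.resize(s[100:220,280:360],None,fx=4.5,fy=4.5,interpolation=cv2.INTER_CUBIC)
cv2.imwrite("pics/ct.png",a);cv2.imwrite("pics/cs.png",b)
from h import *
for n,uv,z in [("top",(399,233),.15),("side",(325,130),.15),("top",(258,189),.15),("side",(268,216),.15),("top",(146,227),.008),("side",(277,389),.008),("top",(447,233),.095),("top",(336,222),.07)]: print(n,uv,ray(n,uv,z).round(4))
E
```

```text
top (399, 233) [ 0.4828 -0.2579  0.15  ]
side (325, 130) [ 0.4837 -0.2539  0.15  ]
top (258, 189) [ 0.5621 -0.0021  0.15  ]
side (268, 216) [ 0.5612 -0.0017  0.15  ]
top (146, 227) [0.5068 0.2483 0.008 ]
side (277, 389) [0.5053 0.249  0.008 ]
top (447, 233) [ 0.4894 -0.3657  0.095 ]
top (336, 222) [ 0.5126 -0.1545  0.07  ]
```

View pics/ct.png

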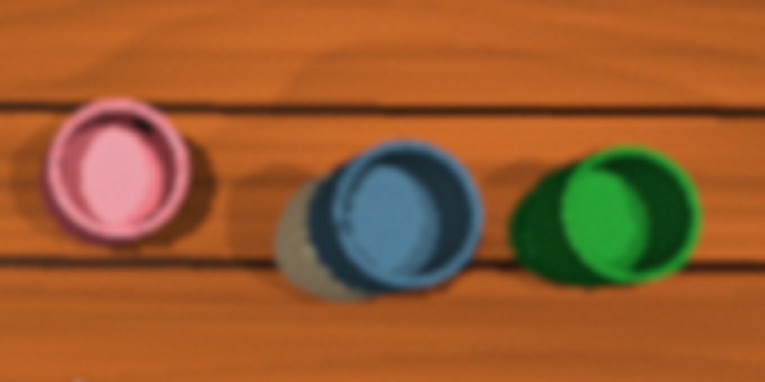

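View pics/cs.png

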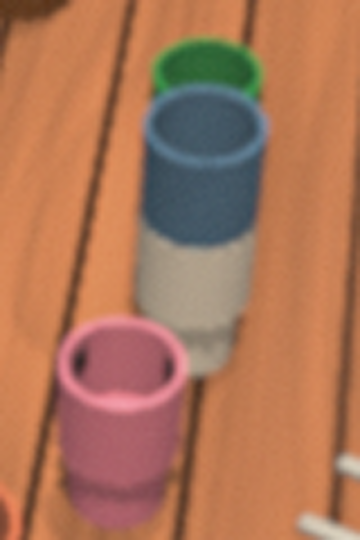

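```bash
python3 - <<'E'
from h import *
from scipy.optimize import least_squares
t=cv2.imread("pics/top0.png");s=cv2.imread("pics/side0.png")
p=ray("top",(400.3,232.6),.15);q=ray("side",(325.4,127.2),.15);print(p,q)
# triangulate consistency and coaster by segmentation centroid
c=(p+q)/2
for n,im in(("top",t),("side",s)):
    g=cv2.resize(im,None,fx=4,fy=4,interpolation=cv2.INTER_CUBIC)
    for cc,r,z,col in((c,.03,.15,(0,255,255)),(c,.03,.095,(0,255,0)),(c,.024,0,(255,0,255))):
        cv2.polylines(g,[(proj(n,ring(cc,r,z))*4+1.5).astype(int)],True,col,1)
    for z in(.008,):
        for cc in (np.array([.506,.2487]),):cv2.polylines(g,[(proj(n,ring(cc,.055,z))*4+1.5).astype(int)],True,(0,255,255),1)
    for cc in (np.array([.5617,-.0019]),):
        cv2.polylines(g,[(proj(n,ring(cc,.03,.15))*4+1.5).astype(int)],True,(0,255,255),1)
    cv2.imwrite(f"pics/o_{n}.png",g)
a=cv2.imread("pics/o_top.png");b=cv2.imread("pics/o_side.png")
A=np.hstack([a[840:1060,1460:1700],a[780:1030,460:710][:220]]);
B=np.hstack([b[380:780,1220:1400],b[1400:1680,960:1260]if 0 else np.pad(b[1400:1680,960:1260],((0,120),(0,0),(0,0)))])
cv2.imwrite("pics/oA.png",A);cv2.imwrite("pics/oB.png",B)
E
```

```text
[ 0.483542  -0.2603078  0.15     ] [ 0.48372549 -0.2633243   0.15      ]
```

View pics/oA.png

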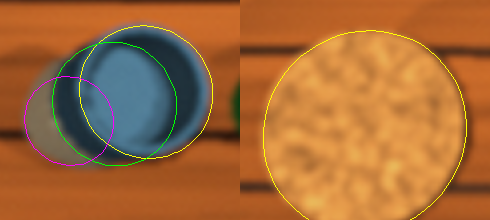

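View pics/oB.png

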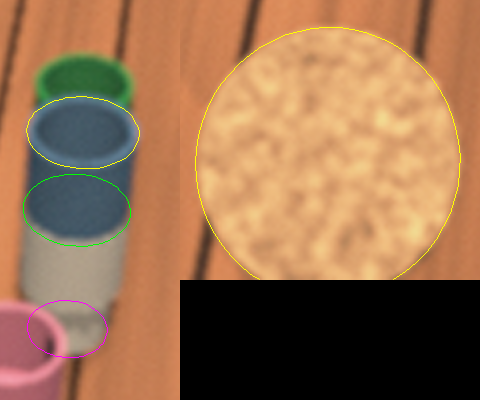

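Request:
{"name": "servo_tool", "arguments": {"commands": [[[0,-8,-30],0],[[0,-18,-70],0],[[0,-28,-110],0],[[0,-38,-150],0],[[0,-48,-190],0],[[0,-59,-230],0],[[0,-69,-270],0],[[0,-77,-300],0],[[0,-82,-320],0],[[0,-84,-328],0],[[0,-84,-328],0],[[0,-84,-328],0]], "jaw": 100}}

```text
time_s: 1.35
tool_pos: [0.4831, -0.2615, 0.2168]
orientation: [[-0.0, 0.422, -0.906], [-0.0, -0.906, -0.422], [-1.0, -0.0, 0.0]]
force: [0.5, -0.5, -0.2]
gripper_width: 0.0877
```

```bash
python3 - <<'E'
from h import *
s=robot.read_state();print({k:s[k] for k in("time_s","tool_pos","orientation","force","joint_positions")})
p=imaging.camera_params("wrist");im=imaging.snapshot("wrist")[:,:,::-1];cv2.imwrite("pics/w1.png",im)
print(-p["R"].T@p["t"],p["R"])
np.savez("w1.npz",R=p["R"],t=p["t"])
E
```

```text
{'time_s': 1.35, 'tool_pos': array([ 0.48314207, -0.26147411,  0.21679216]), 'orientation': array([[-4.53402793e-04,  4.22459453e-01, -9.06381711e-01],
       [-4.50443922e-06, -9.06381805e-01, -4.22459494e-01],
       [-9.99999897e-01, -1.87461573e-04,  4.12858984e-04]]), 'force': array([ 0.45459723, -0.49210379, -0.16977746]), 'joint_positions': array([-4.06355150e+01,  2.10306756e+01,  8.15278549e+01, -1.75320984e-02,
        7.74610159e+01,  2.43783308e+01])}
[ 0.55828533 -0.22770057  0.3845297 ] [[ 4.23031326e-01 -9.06115047e-01 -1.36934928e-04]
 [-8.58555606e-01 -4.00875904e-01  3.19657286e-01]
 [-2.89701171e-01 -1.35107479e-01 -9.47533219e-01]]
```

View pics/w1.png

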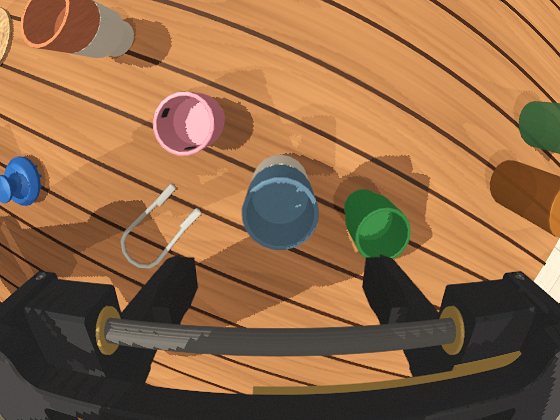

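The wrist view shows the blue rim spanning about (242..319, 177..250), centred between the fingers. Next I'll fit the rim through the fisheye model.

```bash
cat >> h.py <<'E'
def fproj(X,R,t,K):
    c=np.atleast_2d(X)@R.T+t;th=np.arctan2(np.hypot(c[:,0],c[:,1]),c[:,2]);ph=np.arctan2(c[:,1],c[:,0])
    return np.c_[K[0,2]+K[0,0]*th*np.cos(ph),K[1,2]+K[1,1]*th*np.sin(ph)]
E
python3 - <<'E'
from h import *
d=np.load("w1.npz");K=imaging.camera_params("wrist")["intrinsics"];im=cv2.imread("pics/w1.png")
g=cv2.resize(im,None,fx=4,fy=4,interpolation=cv2.INTER_CUBIC)
for c,r,z,col in(((.4835,-.261),.03,.15,(0,255,255)),((.4835,-.261),.03,.095,(0,255,0)),((.4835,-.261),.024,.0,(255,0,255)),((.4831,-.2615),.002,.15,(0,0,255))):
    cv2.polylines(g,[(fproj(ring(c,r,z),d["R"],d["t"],K)*4+1.5).astype(int)],True,col,1)
cv2.imwrite("pics/ow.png",g[560:1060,900:1700])
E
```

```text
(no output)
```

View pics/ow.png

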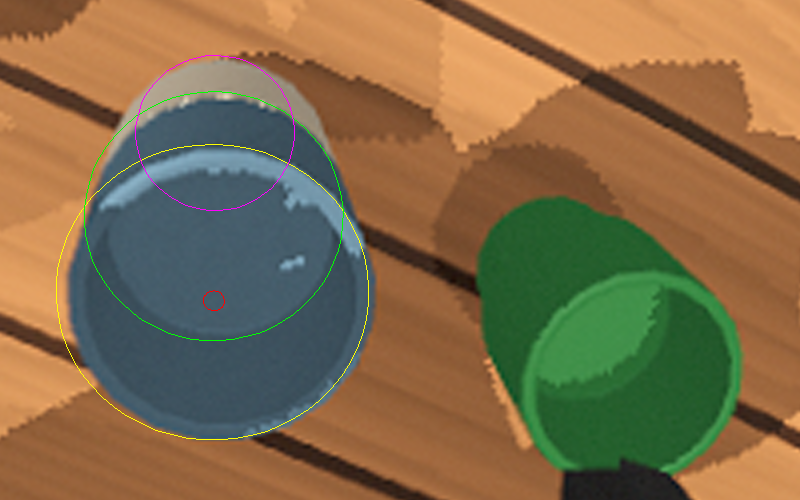

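Request:
{"name": "servo_tool", "arguments": {"commands": [[[10,1,0],0],[[30,1,0],0],[[55,1,0],0],[[80,1,0],0],[[98,1,0],0],[[108,1,0],0],[[113,1,0],0],[[113,1,0],0],[[113,1,0],0]]}}

```text
time_s: 2.3
tool_pos: [0.4844, -0.2621, 0.1046]
orientation: [[0.001, 0.423, -0.906], [-0.001, -0.906, -0.423], [-1.0, 0.001, -0.001]]
force: [0.3, 0.2, -0.2]
gripper_width: 0.0881
```

Request:
{"name": "servo_tool", "arguments": {"commands": [[[0,0,0],0],[[0,0,0],0],[[0,0,0],0],[[0,0,0],0]], "jaw": 73, "grip_force": 12}}

```text
time_s: 2.7
tool_pos: [0.4842, -0.2618, 0.1041]
orientation: [[0.0, 0.423, -0.906], [-0.0, -0.906, -0.423], [-1.0, 0.0, -0.0]]
force: [0.1, 0.5, 1.2]
gripper_width: 0.0643
```

```bash
python3 - <<'E'
from h import *
im=imaging.snapshot("wrist")[:,:,::-1]
cv2.imwrite("pics/w2.png",cv2.resize(im[130:330,150:420],None,fx=2.9,fy=2.9,interpolation=cv2.INTER_CUBIC))
im=imaging.snapshot("side")[:,:,::-1];cv2.imwrite("pics/s2.png",cv2.resize(im[60:230,240:420],None,fx=3.3,fy=3.3,interpolation=cv2.INTER_CUBIC))
s=robot.read_state();print(s["tool_pos"],s["force"],s["gripper_width"],s["time_s"])
E
```

```text
[ 0.48419926 -0.26174012  0.10396887] [-0.20148834  0.92308078  1.14778077] 0.06427823414345157 2.8
```

View pics/w2.png

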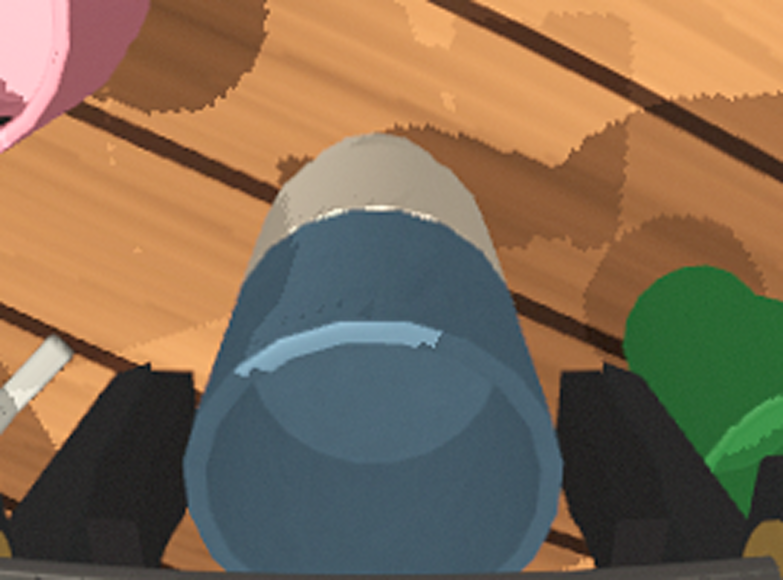

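View pics/s2.png

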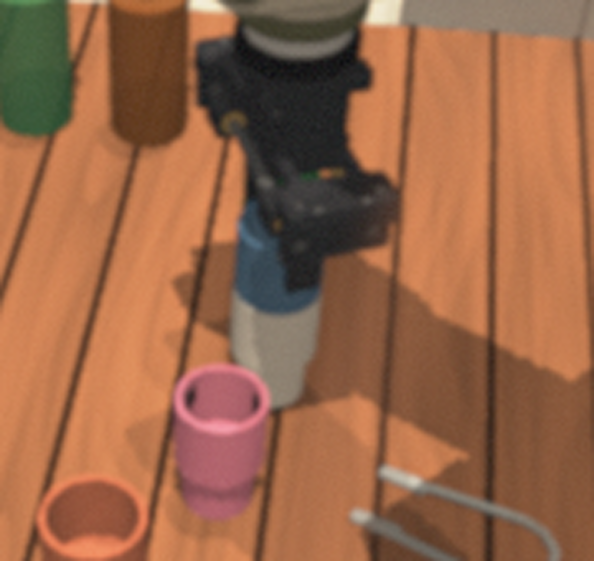

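The gap is centred to within about 0.6 mm: the fingers' inner edges are at 193 and 560, and the cup spans 185–560 in the crop. I'll nudge −0.5 mm and close.

Request:
{"name": "servo_tool", "arguments": {"commands": [[[0,-0.5,0],0],[[0,-0.5,0],0],[[0,-0.5,0],0],[[0,-0.5,0],0],[[0,-0.5,0],0],[[0,-0.5,0],0]], "jaw": 55, "grip_force": 15}}

```text
time_s: 3.4
tool_pos: [0.484, -0.2613, 0.104]
orientation: [[0.0, 0.423, -0.906], [0.0, -0.906, -0.423], [-1.0, -0.0, -0.0]]
force: [-0.8, 0.8, 0.9]
gripper_width: 0.0601
```

Request:
{"name": "servo_tool", "arguments": {"commands": [[[-2,0,0],0],[[-5,0,0],0],[[-9,0,0],0],[[-13,0,0],0],[[-18,0,0],0],[[-23,0,0],0],[[-28,0,0],0],[[-34,0,0],0],[[-40,0,0],0],[[-48,0,0],0],[[-58,0,0],0],[[-60,0,0],0]]}}

```text
time_s: 4.6
tool_pos: [0.4844, -0.2617, 0.1655]
orientation: [[0.002, 0.423, -0.906], [-0.002, -0.906, -0.423], [-1.0, 0.002, -0.001]]
force: [0.6, 0.2, -1.1]
gripper_width: 0.0596
```

```bash
python3 - <<'E'
from h import *
im=imaging.snapshot("side")[:,:,::-1];cv2.imwrite("pics/s3.png",cv2.resize(im[20:230,240:420],None,fx=2.8,fy=2.8,interpolation=cv2.INTER_CUBIC))
s=robot.read_state();print(s["tool_pos"],s["force"],s["gripper_width"],s["time_s"])
im=imaging.snapshot("wrist")[:,:,::-1];cv2.imwrite("pics/w3.png",im)
E
```

```text
[ 0.48430029 -0.26158108  0.16509808] [ 0.51752832 -0.30735586 -2.39984839] 0.0597533367417494 4.65
```

View pics/s3.png

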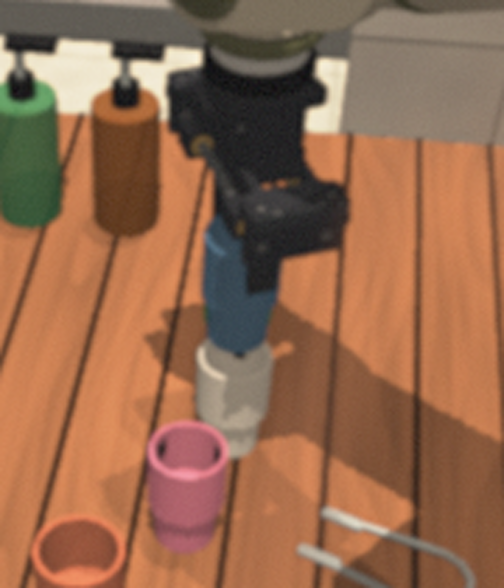

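View pics/w3.png

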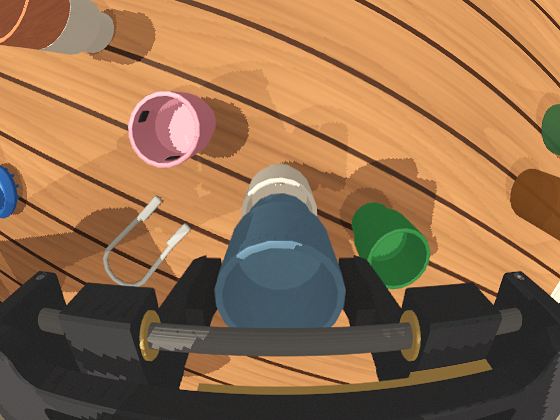

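The cup is free of the white tumbler, which is still standing in place. I'll lift higher, then traverse.

Request:
{"name": "servo_tool", "arguments": {"commands": [[[-10,0,0],0],[[-30,0,0],0],[[-55,0,0],0],[[-68,-3,-2],0],[[-74,-14,-7],0],[[-75,-32,-16],0],[[-75,-56,-29],0],[[-75,-84,-44],0],[[-75,-114,-59],0],[[-75,-146,-76],0],[[-75,-178,-93],0],[[-75,-208,-108],0]]}}

```text
time_s: 5.9
tool_pos: [0.493, -0.0247, 0.2382]
orientation: [[-0.001, 0.424, -0.906], [0.001, -0.906, -0.424], [-1.0, -0.001, 0.001]]
force: [1.4, 0.1, -0.4]
gripper_width: 0.06
```

Request:
{"name": "servo_tool", "arguments": {"commands": [[[0,-32,-17],0],[[0,-64,-33],0],[[0,-96,-50],0],[[0,-128,-67],0],[[0,-158,-82],0],[[0,-186,-97],0],[[0,-210,-109],0],[[0,-228,-119],0],[[0,-239,-124],0],[[0,-244,-127],0],[[0,-245,-128],0],[[0,-245,-128],0]]}}

```text
time_s: 7.1
tool_pos: [0.5062, 0.2485, 0.2388]
orientation: [[-0.0, 0.423, -0.906], [-0.0, -0.906, -0.423], [-1.0, 0.0, 0.0]]
force: [-0.3, -0.3, -1.3]
gripper_width: 0.0601
```

```bash
python3 - <<'E'
from h import *
s=robot.read_state();print(s["tool_pos"],s["force"],s["gripper_width"],s["time_s"],s["orientation"])
p=imaging.camera_params("wrist")
w=imaging.snapshot("wrist")[:,:,::-1].copy();cv2.imwrite("pics/w4.png",w)
im=imaging.snapshot("side")[:,:,::-1];cv2.imwrite("pics/s4.png",im)
d=np.array([.506,.2487])-s["tool_pos"][:2];print("dy,dz mm",1000*s["orientation"][:2,1]@d,1000*s["orientation"][:2,2]@d)
E
```

```text
[0.50616501 0.24848904 0.23881724] [-0.25062247 -0.32263713 -1.28036191] 0.06014907085042475 7.1 [[-2.77116774e-04  4.22573107e-01 -9.06328799e-01]
 [-2.86753871e-04 -9.06328830e-01 -4.22573034e-01]
 [-9.99999920e-01  1.42791216e-04  3.72333396e-04]]
dy,dz mm -0.260927924925091 0.060410404536587144
```

View pics/w4.png

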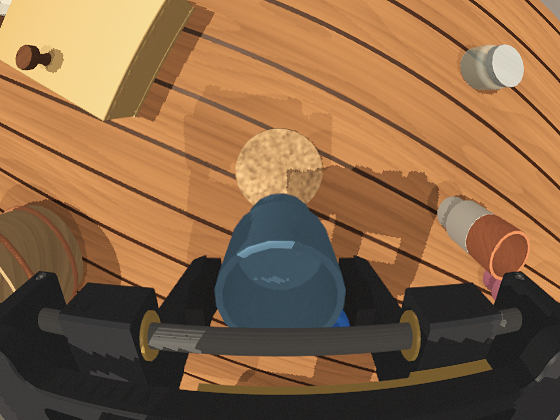

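View pics/s4.png

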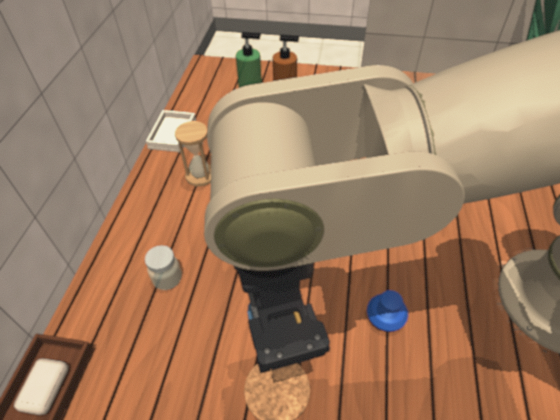

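Request:
{"name": "servo_tool", "arguments": {"commands": [[[10,0,0],0],[[30,0,0],0],[[58,0,0],0],[[88,0,0],0],[[116,0,0],0],[[138,0,0],0],[[154,0,0],0],[[164,0,0],0],[[169,0,0],0],[[170,0,0],0],[[170,0,0],0],[[170,0,0],0]]}}

```text
time_s: 8.4
tool_pos: [0.5066, 0.2491, 0.0696]
orientation: [[0.001, 0.423, -0.906], [0.0, -0.906, -0.423], [-1.0, 0.0, -0.001]]
force: [-0.8, 0.7, -1.5]
gripper_width: 0.06
```

```bash
python3 - <<'E'
from h import *
s=robot.read_state();print(s["tool_pos"],s["force"],s["gripper_width"],s["time_s"])
im=imaging.snapshot("side")[:,:,::-1];cv2.imwrite("pics/s5.png",cv2.resize(im[290:420,200:360],None,fx=4,fy=4))
w=imaging.snapshot("wrist")[:,:,::-1].copy();cv2.imwrite("pics/w5.png",w)
E
```

```text
[0.50655205 0.24909148 0.06963059] [-0.7804677   0.69181744 -1.49723129] 0.06000773045156745 8.4
```

View pics/s5.png

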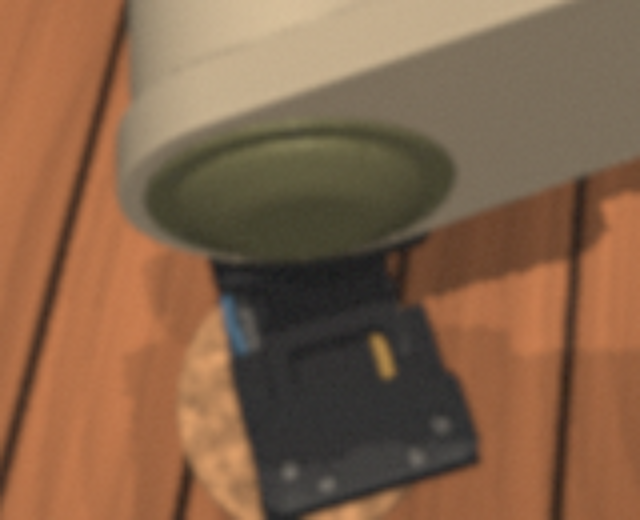

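View pics/w5.png

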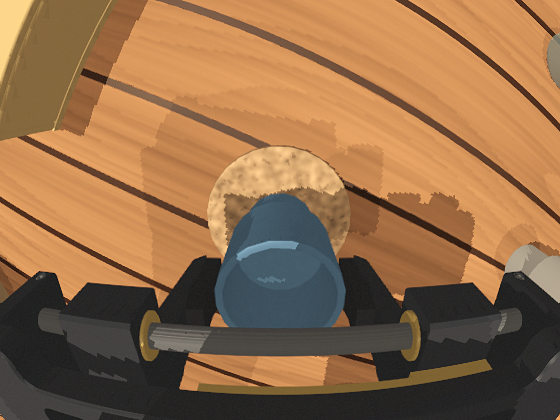

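Force is just the cup's weight, with about 12 mm left to go. I'll come down slowly and watch for contact.

Request:
{"name": "servo_tool", "arguments": {"commands": [[[3,0,0],0],[[6,0,0],0],[[8,0,0],0],[[9,0,0],0],[[10,0,0],0],[[10,0,0],0],[[10,0,0],0]]}}

```text
time_s: 9.2
tool_pos: [0.5062, 0.249, 0.059]
orientation: [[0.0, 0.423, -0.906], [0.0, -0.906, -0.423], [-1.0, 0.0, -0.0]]
force: [0.6, -0.4, -1.8]
gripper_width: 0.0597
```

Request:
{"name": "servo_tool", "arguments": {"commands": [[[0.7,0,0],0],[[1,0,0],0],[[1,0,0],0],[[1,0,0],0]]}}

```text
time_s: 9.6
tool_pos: [0.5062, 0.249, 0.058]
orientation: [[0.0, 0.423, -0.906], [0.0, -0.906, -0.423], [-1.0, -0.0, -0.0]]
force: [0.2, 0.3, -1.5]
gripper_width: 0.06
```

Request:
{"name": "servo_tool", "arguments": {"commands": [[[0.5,0,0],0],[[1,0,0],0],[[1,0,0],0],[[1,0,0],0]]}}

```text
time_s: 10.0
tool_pos: [0.5062, 0.249, 0.057]
orientation: [[0.0, 0.423, -0.906], [0.0, -0.906, -0.423], [-1.0, 0.0, -0.0]]
force: [1.0, -0.2, -1.6]
gripper_width: 0.0599
```

Request:
{"name": "servo_tool", "arguments": {"commands": [[[0.5,0,0],0],[[0.5,0,0],0],[[0.5,0,0],0],[[0.5,0,0],0]]}}

```text
time_s: 10.4
tool_pos: [0.5064, 0.2491, 0.0569]
orientation: [[0.001, 0.423, -0.906], [0.0, -0.906, -0.423], [-1.0, 0.0, -0.001]]
force: [-1.6, -0.4, 4.7]
gripper_width: 0.0598
```

Request:
{"name": "servo_tool", "arguments": {"commands": [[[0.5,0,0],0],[[0.5,0,0],0],[[0.5,0,0],0],[[0.5,0,0],0]]}}

```text
time_s: 10.8
tool_pos: [0.5065, 0.2492, 0.0569]
orientation: [[0.001, 0.423, -0.906], [0.0, -0.906, -0.423], [-1.0, 0.0, -0.001]]
force: [-3.4, -0.9, 8.7]
gripper_width: 0.0602
```

The cup touched down at TCP z of 0.057, as predicted. I'll relieve the load and open.

Request:
{"name": "servo_tool", "arguments": {"commands": [[[-0.7,0,0],0],[[-0.7,0,0],0],[[-0.7,0,0],0]]}}

```text
time_s: 11.1
tool_pos: [0.5063, 0.2491, 0.0569]
orientation: [[0.0, 0.423, -0.906], [0.0, -0.906, -0.423], [-1.0, 0.0, -0.0]]
force: [-2.3, -0.3, 5.8]
gripper_width: 0.0598
```

Request:
{"name": "servo_tool", "arguments": {"commands": [[[0,0,0],0],[[0,0,0],0],[[0,0,0],0],[[0,0,0],0],[[0,0,0],0],[[0,0,0],0],[[0,0,0],0]], "jaw": 100}}

```text
time_s: 11.8
tool_pos: [0.5062, 0.249, 0.0566]
orientation: [[0.0, 0.423, -0.906], [0.0, -0.906, -0.423], [-1.0, -0.0, -0.0]]
force: [-0.1, 1.0, -0.0]
gripper_width: 0.0883
```

Request:
{"name": "servo_tool", "arguments": {"commands": [[[-5,0,0],0],[[-15,0,0],0],[[-30,0,0],0],[[-50,0,0],0],[[-75,0,0],0],[[-105,0,0],0],[[-135,0,0],0],[[-160,0,0],0],[[-175,0,0],0],[[-180,0,0],0],[[-180,0,0],0]]}}

```text
time_s: 12.9
tool_pos: [0.5062, 0.249, 0.2373]
orientation: [[0.001, 0.423, -0.906], [0.0, -0.906, -0.423], [-1.0, 0.0, -0.001]]
force: [-0.4, -0.5, -1.0]
gripper_width: 0.0881
```

Request:
{"name": "servo_tool", "arguments": {"commands": [[[0,0,15],0],[[0,0,45],0],[[0,0,80],0],[[0,0,115],0],[[0,0,140],0],[[0,0,155],0],[[0,0,160],0],[[0,0,160],0]]}}

```text
time_s: 13.7
tool_pos: [0.361, 0.1813, 0.2364]
orientation: [[-0.0, 0.423, -0.906], [-0.0, -0.906, -0.423], [-1.0, -0.0, 0.0]]
force: [0.3, 0.7, 0.3]
gripper_width: 0.0883
```

```bash
python3 - <<'E'
from h import *
s=robot.read_state();print(s["tool_pos"],s["force"],s["gripper_width"],s["time_s"])
for n in("side","top","wrist"):
    im=imaging.snapshot(n)[:,:,::-1].copy();cv2.imwrite(f"pics/{n}6.png",im)
E
```

```text
[0.36102679 0.18125412 0.23635808] [0.2680386  0.69529384 0.33568858] 0.08830018416919348 13.7
```

View pics/side6.png

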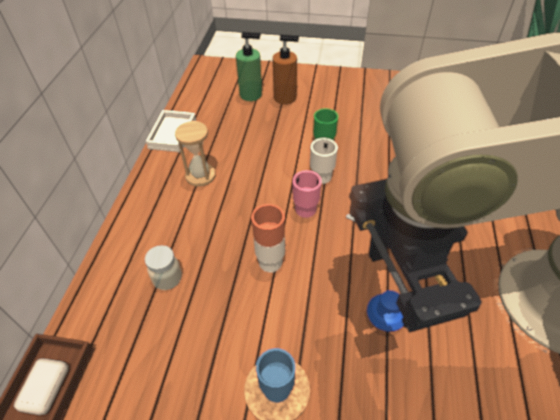

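View pics/top6.png

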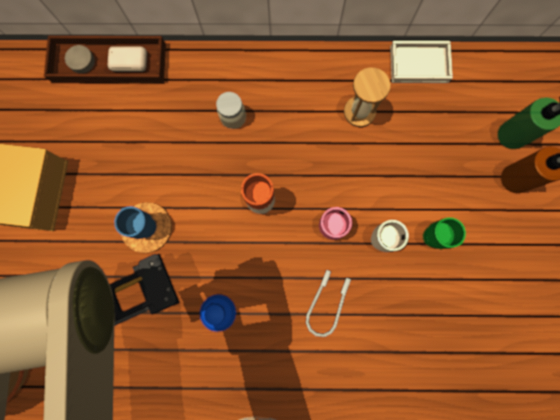

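The blue tumbler stands on the coaster, and the white and terracotta tumblers are in place. I'll check with overlays.

```bash
python3 - <<'E'
from h import *
out=[]
for n in("top","side"):
    g=cv2.resize(cv2.imread(f"pics/{n}6.png"),None,fx=4,fy=4,interpolation=cv2.INTER_CUBIC)
    for cc,r,z,col in(((.506,.2487),.03,.103,(0,255,255)),((.506,.2487),.024,.008,(255,0,255)),((.506,.2487),.055,.008,(0,255,0)),((.484,-.262),.03,.095,(0,255,255)),((.484,-.262),.024,0,(255,0,255))):
        cv2.polylines(g,[(proj(n,ring(cc,r,z))*4+1.5).astype(int)],True,col,1)
    for c in((.506,.2487,.05),(.484,-.262,.05)):
        u=proj(n,c)[0]*4;x,y=[int(v) for v in u];y=min(y,1680-150);out.append(g[y-150:y+150,x-190:x+190])
cv2.imwrite("pics/chk.png",np.vstack([np.hstack(out[:2]),np.hstack(out[2:])]))
E
```

```text
(no output)
```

View pics/chk.png

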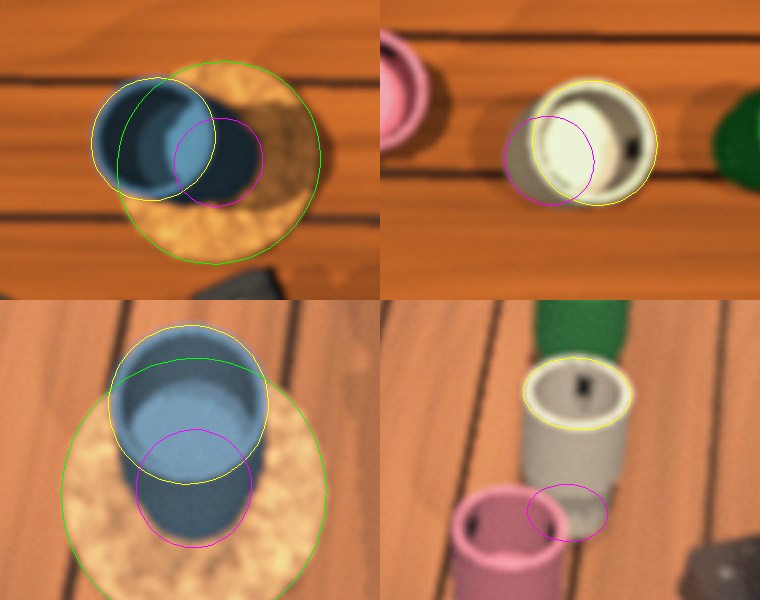

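The overlays show the cup upright and centred on the coaster to about 1–2 mm, with the white tumbler standing where it was.

```bash
python3 -c "
from bench import robot
print(robot.job_done())"
```

```text
the job is handed in; nothing more can be done
None
```

I pulled the blue tumbler straight up out of the white one with a 15 N grip and carried it over the other things. I then lowered it onto the cork coaster, let go, and backed the gripper away. The job was handed in at about 14 s of the 35 s allowed.

- **Blue tumbler:** top and side overlays show it upright and within about 1–2 mm of the coaster's centre. I last checked this just before handing in.
- **Setting down:** it touched the coaster at the expected height. The contact force peaked at about 9 N, because I pressed down 0.5 mm twice before backing off and opening.
- **White tumbler:** it is still standing, within about 1–2 mm of where it started.
- **Terracotta stack:** it looks unmoved in the before and after pictures from both cameras.
- **Camera disagreement:** the cameras differed by up to about 3 mm on where the blue tumbler stood. I settled that with the wrist camera before gripping. No check failed.

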